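# Move the pliers to the other swing-out hook

## Task

The yellow-handled pliers are to hang on the blue hook from now on. First swing the folded blue hook fully out, then move the pliers from the red hook to it so that they hang astride its bar, jaws up and let go, and last swing the emptied red hook back flat against its rack; the blue hook stays out.

Things in the scene. Friction and masses are not known exactly. Their poses are not given: they have to be found in the camera images.
- pliers_head (a point): Pliers with yellow handles, 0.2-0.35 kg, jaws up astride the red bar. Point: middle of the jaws, 34 mm above the crotch resting on the bar, 18 mm below the tips. Jaws: flat-sided block 14 mm thick (along x, the bar's direction), 22 mm wide (y), z up. Handles reach 101 mm below the crotch, 18 mm apart inside at the top, 42 mm lower down. The black-handled pair on the bench is not wanted.
- red_seat (a point): Red hook: a level bar 10 x 10 mm, hinged at one end on top of a small grey steel rack; at its free end, 125 mm from the hinge pin, a round stop 14 mm thick rises 20 mm above the bar. Point: middle of the bar's top face, 60 mm from the hinge pin, 150 mm above the bench; x axis along the bar to the free end, z up; turns with the bar.
- red_hook (a joint): swing of the red hook about its upright hinge pin, growing anticlockwise from above: 0 = folded, the bar flat along its rack plate; 1.57 = fully out (stop), square to the plate, roughly towards the robot. Stiff hinge, stays where left: push sideways with 1 to 1.5 N near the free end. The plate is 170 mm wide, stands 30 mm behind the hinge pin, top edge 115 mm high, so it is free behind the bar. It starts out.
- blue_seat (a point): Blue hook: the same as the red one, on a rack of its own. Point: middle of the bar's top face, 60 mm from the hinge pin, 150 mm above the bench; x axis along the bar to the free end, z up; turns with the bar. Which hook stands left or right varies, and the racks may face slightly different ways.
- blue_hook (a joint): swing of the blue hook about its upright hinge pin, growing anticlockwise from above: 0 = folded, the bar flat along its rack plate; 1.57 = fully out (stop), square to the plate, roughly towards the robot. Stiff hinge, stays where left: push sideways with 1 to 1.5 N near the free end. The plate is 170 mm wide, stands 30 mm behind the hinge pin, top edge 115 mm high, so it is free behind the bar. It starts folded.
Not all that is in view belongs to the job. Leave any purple look-alike of the part that bears red_seat alone. Of the things that look like the part that bears pliers_head, the smaller one is meant.

How it is judged:
By the outcome, as a careful person would: the job done as asked, in the order asked, and still so for the second after the job is handed in, with the robot touching nothing.
It also fails if it takes over 61 s, if anything falls off the work surface, if the arm or the gripper's body presses on something with over 40 N, if the wrist force passes 120 N, or if a joint passes its speed limit or range.

## Robot

A 6-joint arm with a two-finger parallel gripper is mounted at the origin on the work surface. World frame = base frame: x ahead of the robot, y to its left, z up, the work surface at z = 0. Lengths are in m, angles in degrees, forces in N, time in s.
With the tool pointing down it reaches from about 0.375 to 0.9 m from the base axis. Payload 3.1 kg.
Tool frame: the origin (TCP) lies on the centre line of the jaws, within the pads' length; the fingertips stand 25 mm ahead of it and the grasp point (between the pads) lies 6 mm ahead of it; y points along the fingers, x is the direction in which the jaws open and shut, and the axes are right-handed (so a half turn about y gives the same grasp; the last joint's range is limited). The gripper opens to 87 mm and grips with 3 to 60 N. Pads are 19 mm wide; open, the fingers measure 117 mm over their backs; the gripper's body (75 mm by 190 mm) begins 51 mm behind the grasp point.
Start: joints at [61.163, 30.224, 82.088, -0, 67.689, -10.227], TCP at [0.199, 0.592, 0.248] pointing down, gripper open.
Joint ranges: [-176.69, 176.69], [-43.24, 126.21], [12.49, 139.97], [-82, 262], [0, 151.66], [-163.58, 163.58]. Speed limits (degrees/s): [159.86, 159.86, 180, 180, 180, 180].

## Interface

Orientations are given as a 3x3 rotation matrix whose columns are the frame's x, y, z axes.
In Python, from rig import * gives the robot as it stands.
- The arm moves only by the tool play_rows, never from a script. Its argument "commands" is a list of rows, each a list of 2 entries, a list of its own where there are three numbers: the shift along the world's x, y, z in m, then the turn, a rotation vector about the world's x, y, z in rad. A call has 1 to 10 rows; each row is the pose to reach, as a shift and turn from the pose commanded when the call began; what a row does not reach only later rows make up. A row lasts 1/8 s, in which the tool goes at most 62.5 mm and 10.7 degrees, less where a joint would pass 70% of its speed; a pose out of reach is approached as far as the arm can. A call with a gripper value outside its range is refused whole. "gripper" is the finger opening in m, from 0 to 0.087, set as the call begins (left out, the last holds). The fingers move at their own pace and stop on an object; the grip force is fixed at half the most. Time passes only in rows, so rows that repeat a pose let the fingers close. It gives the time, the measured TCP pose, the force and the opening at its end, in the units of the state.
- read_state(): the state, without advancing time (a new reading comes with each control period).
- capture(name): name is "scene" or "top" or "wrist"; returns a dict with "frame" (384x512x3 uint8, red, green, blue), "depth" (384x512 float32, m along the optical axis (not along the pixel's ray), 0 where there is no reading), "mtx" (3x3 intrinsics, pixels), "cam_to_world" (4x4, takes a point from camera to world coordinates); the wrist camera has in their place "hand_eye" (4x4, takes a point from camera to tool coordinates, whose origin is the TCP and whose axes are the tool frame's). Camera axes: x right, y down, z forward; pixel columns grow to the right and rows downward; lengths in m; the calibration is good to about 2 mm. The wrist camera is an equidistant fisheye: a pixel r from the principal point sees the ray r / f radians off the axis. A picture is of the moment at which its call begins: read the wrist's pose just before it.
- hand_in(): hands the job in, once; it reports no verdict.
The state is a dict: "time_s": time; "joint_positions": joint angles; "qvel": joint speeds; "tau": joint torques, N m; "position": TCP position; "tcp_rot": TCP orientation; "force": force on the tool from outside, world axes, zero at the start; "moment": the same for the moment, N m; "opening": opening from 0.0 (shut) to 1.0 (fully open).
Only numpy, scipy, OpenCV 4.12 (cv2) and the standard library are available. Lean on these libraries where they do the work, as an engineer would, in place of code of your own. Each camera call takes 0.05 s, during which the arm holds its last target. There are 200 camera calls.

## Working session

There is one attempt and no reset: what is moved stays moved. The work goes in short steps, Python scripts to look and compute and a tool call to move; the robot and the scene stay as the last step left them, time stands still between calls to the robot, and variables do not carry over. Pictures are saved under pics/ and viewed, about 8 in all and at most 12, crops included, and the job is handed in when it is done.

Besides the shell and the picture viewer there is one more tool, called after "Request:" in YAML: its name, and indented under it one key for each argument. play_rows: Moves the arm, as the interface text tells. Its arguments: {"type":"object","properties":{"commands":{"type":"array"},"gripper":{"type":"number"}},"required":["commands"]}

```bash
mkdir -p pics; ls; python3 - <<'E'
from rig import *
import cv2,numpy as np
s=read_state();print(s['position'],s['time_s'],s['opening'],s['tcp_rot'])
for n in("scene","top"):
    c=capture(n);np.savez(f"pics/{n}0.npz",**c)
    print(n,c['mtx'].tolist(),np.round(c['cam_to_world'],3).tolist())
    cv2.imwrite(f"pics/{n}0.png",cv2.resize(c['frame'][...,::-1],(800,600)))
E
```

```text
pics
[0.19909069 0.59173616 0.24656937] 0.0 1.0023240054787705 [[ 3.19100135e-01 -1.03128793e-03 -9.47720444e-01]
 [ 9.47718616e-01 -1.89805636e-03  3.19101585e-01]
 [-2.12791243e-03 -9.99997667e-01  3.71700731e-04]]
scene [[376.2548332659397, 0.0, 256.3182480783849], [0.0, 376.2548332659397, 189.4461750939405], [0.0, 0.0, 1.0]] [[0.405, 0.675, -0.617, 0.978], [0.914, -0.308, 0.264, -0.168], [-0.012, -0.671, -0.742, 0.728], [0.0, 0.0, 0.0, 1.0]]
top [[363.78032987744024, 0.0, 255.93765473656157], [0.0, 363.78032987744024, 196.89214831452665], [0.0, 0.0, 1.0]] [[0.013, -0.999, 0.049, 0.401], [-1.0, -0.013, -0.004, 0.05], [0.005, -0.049, -0.999, 1.172], [0.0, 0.0, 0.0, 1.0]]
```

View pics/top0.png

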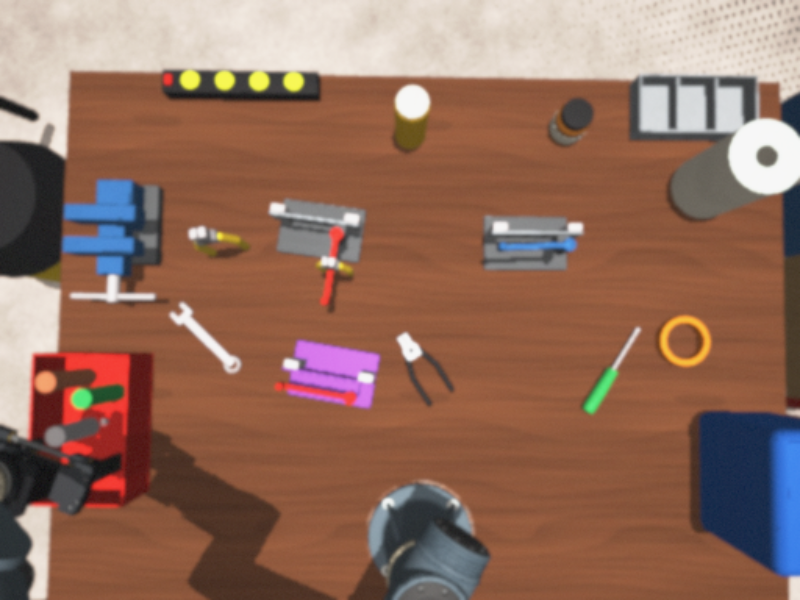

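View pics/scene0.png

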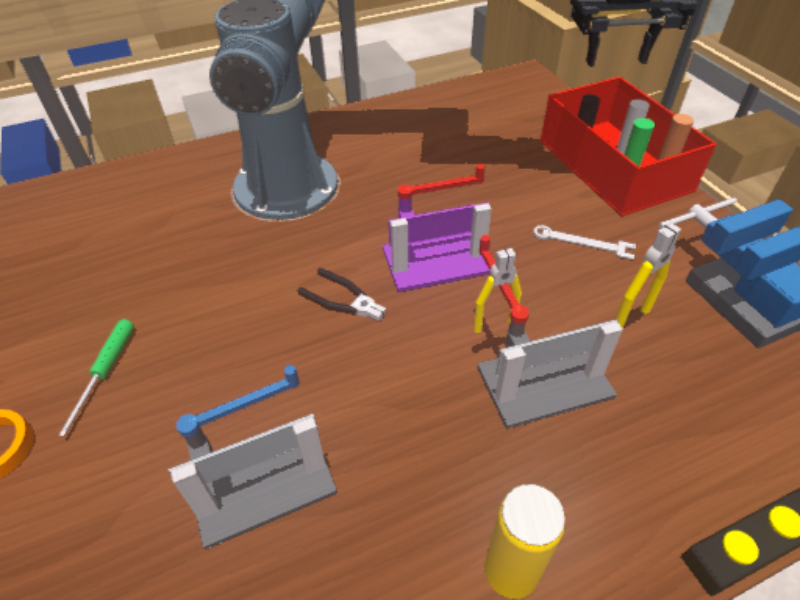

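The top view (800x600) shows the red hook with its hinge at (337,235), free end at (327,300) and pliers at (330,265). The blue hook's hinge is at (572,243), with the bar folded left to (500,243). The purple decoy sits at (330,375) and the bigger yellow pliers at (212,238). The scene view confirms the hinges are the fat caps and the free ends carry stops.

```bash
cat > h.py <<'E'
import numpy as np,cv2
def load(n): return dict(np.load(f"pics/{n}.npz"))
def cloud(c):
    v,u=np.mgrid[:384,:512]; d=c['depth']; m=c['mtx']
    p=np.stack([(u-m[0,2])/m[0,0]*d,(v-m[1,2])/m[1,1]*d,d],-1)
    return p@c['cam_to_world'][:3,:3].T+c['cam_to_world'][:3,3]
def mask(c,col):
    h=cv2.cvtColor(c['frame'],cv2.COLOR_RGB2HSV).astype(int);H,S,V=h[...,0],h[...,1],h[...,2]
    return {'red':((H<6)|(H>172))&(S>150)&(V>90),'blue':(H>100)&(H<118)&(S>120)&(V>60),
     'yellow':(H>22)&(H<34)&(S>130)&(V>60),'grey':(S<50)&(V>90)}[col]&(c['depth']>0)
def px(c,uv,z):  # ray onto plane z
    r=np.linalg.inv(c['mtx'])@[uv[0],uv[1],1];T=c['cam_to_world'];r=T[:3,:3]@r
    return T[:3,3]+r*(z-T[2,3])/r[2]
E
python3 - <<'E'
from h import *
box={'red':((.35,.68),(.12,.35)),'blue':((.45,.68),(-.28,-.02))}
for n in("top0","scene0"):
    c=load(n);P=cloud(c)
    for col,(bx,by) in box.items():
        m=mask(c,col)&(P[...,0]>bx[0])&(P[...,0]<bx[1])&(P[...,1]>by[0])&(P[...,1]<by[1])&(P[...,2]>.1)&(P[...,2]<.2)
        k,l,st,ce=cv2.connectedComponentsWithStats(m.astype(np.uint8))
        for i in range(1,k):
            if st[i,4]<15: continue
            q=P[l==i]; mu=q.mean(0); w,V=np.linalg.eigh(np.cov(q[:,:2].T));a=V[:,1];t=(q[:,:2]-mu[:2])@a
            print(n,col,st[i],'mean',mu.round(3),'axis',np.degrees(np.arctan2(a[1],a[0])).round(1),'ext',np.percentile(t,[1,99]).round(3),'ends',(mu[:2]+np.outer(np.percentile(t,[1,99]),a)).round(3).tolist(),'z',np.percentile(q[:,2],[5,50,95]).round(3))
    for col in('grey','yellow'):
        m=mask(c,col)&(P[...,0]>.4)&(P[...,0]<.62)&(P[...,1]>.1)&(P[...,1]<.3)&(P[...,2]>(.155 if col=='grey' else .04))
        k,l,st,ce=cv2.connectedComponentsWithStats(m.astype(np.uint8))
        for i in range(1,k):
            if st[i,4]>8:
                q=P[l==i];print(n,col,st[i],'med',np.median(q,0).round(3),'lo',np.percentile(q,3,0).round(3),'hi',np.percentile(q,97,0).round(3))
E
```

```text
top0 red [211 146   9  18  86] mean [0.575 0.164 0.147] axis 171.6 ext [-0.019  0.03 ] ends [[0.594, 0.161], [0.546, 0.168]] z [0.116 0.15  0.153]
top0 red [205 172   8  23  95] mean [0.486 0.177 0.154] axis 173.7 ext [-0.032  0.029] ends [[0.518, 0.174], [0.457, 0.181]] z [0.145 0.151 0.171]
top0 blue [319 152  49   9 211] mean [ 0.568 -0.205  0.151] axis 93.4 ext [-0.061  0.075] ends [[0.572, -0.267], [0.564, -0.13]] z [0.144 0.15  0.17 ]
top0 grey [206 164  11   8  66] med [0.527 0.169 0.201] lo [0.52  0.159 0.172] hi [0.535 0.181 0.205]
top0 yellow [217 168   8   7  22] med [0.524 0.148 0.143] lo [0.52  0.14  0.105] hi [0.53  0.155 0.16 ]
scene0 red [307 151  10  20 113] mean [0.472 0.18  0.155] axis 173.1 ext [-0.023  0.016] ends [[0.495, 0.177], [0.457, 0.182]] z [0.145 0.151 0.17 ]
scene0 red [320 182  19  25 204] mean [0.572 0.166 0.148] axis 172.1 ext [-0.024  0.038] ends [[0.596, 0.163], [0.534, 0.172]] z [0.141 0.149 0.151]
scene0 blue [183 234   6   6  31] mean [ 0.565 -0.133  0.169] axis 169.4 ext [-0.006  0.006] ends [[0.571, -0.134], [0.559, -0.132]] z [0.168 0.169 0.17 ]
scene0 blue [114 242  72  35 391] mean [ 0.57  -0.212  0.149] axis 93.7 ext [-0.054  0.073] ends [[0.573, -0.266], [0.565, -0.139]] z [0.148 0.149 0.151]
scene0 grey [314 159  16  23 256] med [0.533 0.169 0.181] lo [0.521 0.158 0.158] hi [0.536 0.183 0.203]
scene0 yellow [304 177  12  36 173] med [0.528 0.146 0.118] lo [0.522 0.14  0.06 ] hi [0.531 0.156 0.16 ]
scene0 yellow [327 176   7  17  58] med [0.535 0.194 0.131] lo [0.532 0.189 0.11 ] hi [0.538 0.202 0.154]
```

Both cameras agree: bar tops at 0.150, stops at 0.170 and jaw tips at about 0.203, all as the text says. Next I check the post heights and compute push waypoints.

```bash
python3 - <<'E'
from h import *
for n in("top0","scene0"):
    c=load(n);P=cloud(c)
    for nm,bx,by in(("blue rack",(.585,.68),(-.3,-.08)),("red rack",(.56,.68),(.19,.32)),("big pliers",(.48,.66),(.34,.5))):
        m=(P[...,0]>bx[0])&(P[...,0]<bx[1])&(P[...,1]>by[0])&(P[...,1]<by[1])&(P[...,2]>.08)
        q=P[m]
        print(n,nm,len(q),'zmax',np.percentile(q[:,2],[50,90,99]).round(3),'lo',np.percentile(q,2,0).round(3),'hi',np.percentile(q,98,0).round(3))
pin=np.array([.571,-.258])
for f in range(0,91,15):
    t=np.radians(93+f);u=np.array([np.cos(t),np.sin(t)]);nn=np.array([-u[1],u[0]])
    print(f,(pin+.1*u-(.02-.006*f/90)*nn).round(3))
E
```

```text
top0 blue rack 343 zmax [0.113 0.119 0.121] lo [ 0.589 -0.29   0.082] hi [ 0.616 -0.126  0.12 ]
top0 red rack 189 zmax [0.114 0.119 0.121] lo [0.616 0.194 0.082] hi [0.646 0.291 0.121]
top0 big pliers 264 zmax [0.159 0.197 0.2  ] lo [0.563 0.359 0.087] hi [0.587 0.43  0.199]
scene0 blue rack 1461 zmax [0.107 0.116 0.118] lo [ 0.59  -0.287  0.081] hi [ 0.617 -0.126  0.118]
scene0 red rack 632 zmax [0.104 0.116 0.118] lo [0.618 0.193 0.081] hi [0.646 0.291 0.117]
scene0 big pliers 655 zmax [0.149 0.194 0.197] lo [0.568 0.36  0.083] hi [0.588 0.431 0.196]
0 [ 0.586 -0.157]
15 [ 0.558 -0.157]
30 [ 0.532 -0.164]
45 [ 0.508 -0.178]
60 [ 0.489 -0.198]
75 [ 0.476 -0.223]
90 [ 0.47  -0.249]
```

Request:
play_rows:
  commands:
    - [[0.02,-0.04,0.02],[0,0,-0.1]]
    - [[0.06,-0.1,0.04],[0,0,-0.25]]
    - [[0.1,-0.16,0.05],[0,0,-0.4]]
    - [[0.14,-0.22,0.05],[0,0,-0.55]]
    - [[0.18,-0.28,0.05],[0,0,-0.7]]
    - [[0.22,-0.34,0.05],[0,0,-0.85]]
    - [[0.26,-0.4,0.05],[0,0,-1.0]]
    - [[0.3,-0.46,0.05],[0,0,-1.15]]
    - [[0.34,-0.52,0.05],[0,0,-1.25]]
    - [[0.35,-0.57,0.05],[0,0,-1.25]]

```text
time_s: 1.35
position: [0.5226, 0.0803, 0.2973]
tcp_rot: [[1.0, 0.0, 0.005], [-0.005, 0.0, 1.0], [0.0, -1.0, 0.0]]
force: [0.4, 0.2, 0.3]
opening: 0.998
```

Request:
play_rows:
  commands:
    - [[0,0,0],[0,0,0]]
    - [[0,0,0],[0,0,0]]
  gripper: 0.0

```text
time_s: 1.6
position: [0.5207, 0.0824, 0.297]
tcp_rot: [[1.0, -0.002, 0.005], [-0.005, 0.001, 1.0], [-0.002, -1.0, 0.001]]
force: [-0.1, 0.7, -0.3]
opening: 0.852
```

Request:
play_rows:
  commands:
    - [[0.02,-0.05,0],[0,0,0]]
    - [[0.035,-0.1,0],[0,0,0]]
    - [[0.05,-0.15,0],[0,0,0]]
    - [[0.065,-0.2,0],[0,0,0]]
    - [[0.073,-0.237,0],[0,0,0]]
    - [[0.073,-0.237,0],[0,0,0]]
    - [[0.073,-0.237,-0.04],[0,0,0]]
    - [[0.073,-0.237,-0.06],[0,0,0]]
    - [[0.073,-0.237,-0.08],[0,0,0]]
    - [[0.073,-0.237,-0.08],[0,0,0]]

```text
time_s: 2.85
position: [0.5929, -0.1513, 0.216]
tcp_rot: [[1.0, -0.005, 0.001], [-0.001, 0.003, 1.0], [-0.005, -1.0, 0.003]]
force: [1.0, -0.1, 0.6]
opening: 0.009
```

Request:
play_rows:
  commands:
    - [[0,-0.002,-0.02],[0,0,0]]
    - [[0,-0.002,-0.04],[0,0,0]]
    - [[0,-0.002,-0.06],[0,0,0]]
    - [[0,-0.002,-0.06],[0,0,0]]

```text
time_s: 3.35
position: [0.5938, -0.155, 0.1572]
tcp_rot: [[1.0, -0.002, 0.002], [-0.002, 0.001, 1.0], [-0.002, -1.0, 0.001]]
force: [-0.0, -0.3, 0.3]
opening: 0.005
```

Request:
play_rows:
  commands:
    - [[-0.018,0,0],[0,0,0]]
    - [[-0.036,0,0],[0,0,0]]
    - [[-0.049,-0.003,0],[0,0,0]]
    - [[-0.062,-0.007,0],[0,0,0]]
    - [[-0.075,-0.013,0],[0,0,0]]
    - [[-0.086,-0.021,0],[0,0,0]]
    - [[-0.096,-0.031,0],[0,0,0]]
    - [[-0.105,-0.041,0],[0,0,0]]
    - [[-0.112,-0.053,0],[0,0,0]]
    - [[-0.118,-0.066,0],[0,0,0]]

```text
time_s: 4.6
position: [0.4758, -0.2235, 0.1574]
tcp_rot: [[1.0, -0.001, 0.004], [-0.004, 0.001, 1.0], [-0.001, -1.0, 0.001]]
force: [2.5, 1.5, 1.0]
opening: 0.004
```

Request:
play_rows:
  commands:
    - [[-0.003,-0.008,0],[0,0,0]]
    - [[-0.005,-0.016,0],[0,0,0]]
    - [[-0.006,-0.022,0],[0,0,0]]
    - [[-0.006,-0.024,0],[0,0,0]]
    - [[-0.006,-0.024,0],[0,0,0]]

```text
time_s: 5.22
position: [0.4704, -0.2437, 0.1574]
tcp_rot: [[1.0, -0.001, 0.005], [-0.005, 0.006, 1.0], [-0.001, -1.0, 0.006]]
force: [3.4, 9.1, 3.2]
opening: 0.005
```

Request:
play_rows:
  commands:
    - [[0,0.02,0],[0,0,0]]
    - [[0,0.03,0.03],[0,0,0]]
    - [[0,0.05,0.08],[0,0,0]]
    - [[0.01,0.1,0.12],[0,0,0]]
    - [[0.02,0.15,0.12],[0,0,0]]
    - [[0.03,0.2,0.12],[0,0,0]]
    - [[0.04,0.25,0.12],[0,0,0]]
    - [[0.045,0.3,0.12],[0,0,0]]
    - [[0.05,0.34,0.12],[0,0,0]]
    - [[0.05,0.34,0.12],[0,0,0]]
  gripper: 0.05

```text
time_s: 6.48
position: [0.5197, 0.0959, 0.2773]
tcp_rot: [[1.0, -0.0, -0.001], [0.001, -0.001, 1.0], [-0.0, -1.0, -0.001]]
force: [-0.0, -0.9, 0.5]
opening: 0.575
```

```bash
python3 - <<'E'
from rig import *
from h import *
s=read_state();print(s['position'],s['time_s'],s['opening'])
w=capture("wrist");c=capture("top");np.savez("pics/top1.npz",**c);np.savez("pics/w1.npz",pos=s['position'],rot=s['tcp_rot'],**w)
print(w['mtx'][0],w['hand_eye'].round(3).tolist())
cv2.imwrite("pics/w1.png",w['frame'][...,::-1]);P=cloud(c)
m=mask(c,'blue')&(P[...,0]>.4)&(P[...,0]<.62)&(P[...,1]>-.3)&(P[...,1]<-.1)&(P[...,2]>.135)&(P[...,2]<.2)
q=P[m];mu=q.mean(0);W,V=np.linalg.eigh(np.cov(q[:,:2].T));a=V[:,1];t=(q[:,:2]-mu[:2])@a
print('blue axis',np.degrees(np.arctan2(a[1],a[0])),(mu[:2]+np.outer(np.percentile(t,[1,99]),a)).round(3).tolist())
E
```

```text
[0.51971558 0.09586482 0.27733036] 6.475 0.5751718656830762
[297.31863964   0.         256.45843821] [[1.0, 0.0, 0.001, -0.0], [-0.0, -0.29, 0.957, -0.137], [0.0, -0.957, -0.29, 0.079], [0.0, 0.0, 0.0, 1.0]]
blue axis 179.99118512790378 [[0.58, -0.259], [0.443, -0.259]]
```

View pics/w1.png

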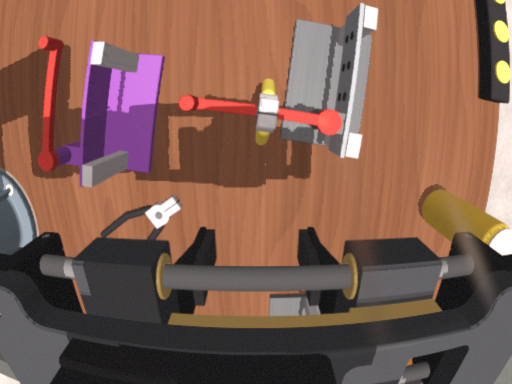

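The wrist view shows the red bar running from its stop at (187,103) to the hinge cap at (330,122), with the pliers' head at (268,105). The blue bar reads 180°, so I check the plate direction to see whether it is fully out.

```bash
python3 - <<'E'
from h import *
def pa(q):
    mu=q.mean(0);W,V=np.linalg.eigh(np.cov(q.T));a=V[:,1];return np.degrees(np.arctan2(a[1],a[0]))%180
for n in("top0","scene0","top1"):
    c=load(n);P=cloud(c);X,Y,Z=P[...,0],P[...,1],P[...,2]
    for nm,bx,by in(("blue",(.582,.68),(-.31,-.08)),("red",(.595,.68),(.12,.32))):
        b=(X>bx[0])&(X<bx[1])&(Y>by[0])&(Y<by[1])
        for zl in((.108,.125),(.06,.125)):
            q=P[b&(Z>zl[0])&(Z<zl[1])]
            if len(q)>20: r=cv2.minAreaRect(q[:,:2].astype(np.float32));print(n,nm,zl,len(q),'pca',pa(q[:,:2]).round(1),'rect',r[0],r[1],round(r[2],1))
    for col,bx,by in(('blue',(.42,.62),(-.3,-.1)),('red',(.42,.62),(.13,.3))):
        q=P[mask(c,col)&(X>bx[0])&(X<bx[1])&(Y>by[0])&(Y<by[1])&(Z>.146)&(Z<.154)]
        st=P[mask(c,col)&(X>bx[0])&(X<bx[1])&(Y>by[0])&(Y<by[1])&(Z>.163)&(Z<.175)]
        print(n,col,'bar top axis',pa(q[:,:2]).round(1),'stop top',st.mean(0).round(4),len(st))
# wrist: pliers head
w=load("w1");T=np.eye(4);T[:3,:3]=w['rot'];T[:3,3]=w['pos'];T=T@w['hand_eye']
f=w['mtx'][0,0];v,u=np.mgrid[:384,:512];dx,dy=u-w['mtx'][0,2],v-w['mtx'][1,2];r=np.hypot(dx,dy)+1e-9;th=r/f
ray=np.stack([np.sin(th)*dx/r,np.sin(th)*dy/r,np.cos(th)],-1)
P=(ray/ray[...,2:]*w['depth'][...,None])@T[:3,:3].T+T[:3,3]
hs=cv2.cvtColor(w['frame'],cv2.COLOR_RGB2HSV)
m=(w['depth']>0)&(abs(P[...,0]-.53)<.04)&(abs(P[...,1]-.17)<.04)&(P[...,2]>.16)&(P[...,2]<.215)
q=P[m];print('head',len(q),np.percentile(q,[3,50,97],axis=0).round(3).tolist());q=q[q[:,2]>.197];print('tips',len(q),np.percentile(q,[3,50,97],axis=0).round(3).tolist())
m=mask(w,'red')&(P[...,2]>.163)&(P[...,2]<.175)&(abs(P[...,1]-.18)<.04);print('stop',P[m].mean(0).round(4),m.sum())
E
```

```text
top0 blue (0.108, 0.125) 248 pca 89.0 rect (0.6004607677459717, -0.20797918736934662) (0.16830791532993317, 0.033452358096838) 89.9
top0 blue (0.06, 0.125) 391 pca 89.5 rect (0.6004607081413269, -0.20802845060825348) (0.16952241957187653, 0.033452358096838) 89.9
top0 red (0.108, 0.125) 234 pca 81.8 rect (0.6203618049621582, 0.20995129644870758) (0.16792736947536469, 0.034769851714372635) 82.9
top0 red (0.06, 0.125) 391 pca 82.2 rect (0.6204018592834473, 0.2102712094783783) (0.16872504353523254, 0.034769851714372635) 82.9
top0 blue bar top axis 93.3 stop top [ 0.5636 -0.1339  0.1706] 18
top0 red bar top axis 171.9 stop top [0.4623 0.1804 0.1697] 21
scene0 blue (0.108, 0.125) 698 pca 89.2 rect (0.5997079610824585, -0.2068668156862259) (0.03612867370247841, 0.1693742275238037) 0.4
scene0 blue (0.06, 0.125) 1976 pca 89.9 rect (0.5998494625091553, -0.2067653387784958) (0.03618312254548073, 0.16956676542758942) 0.3
scene0 red (0.108, 0.125) 515 pca 81.4 rect (0.6189353466033936, 0.2116747349500656) (0.1689797043800354, 0.03689799830317497) 82.9
scene0 red (0.06, 0.125) 1488 pca 82.2 rect (
[... 362 characters left out ...]
e (0.06, 0.125) 391 pca 89.3 rect (0.6002512574195862, -0.20850852131843567) (0.034082770347595215, 0.1702679544687271) 0.0
top1 red (0.108, 0.125) 85 pca 71.2 rect (0.6349298357963562, 0.2659454345703125) (0.05484955757856369, 0.019818978384137154) 83.2
top1 red (0.06, 0.125) 142 pca 73.9 rect (0.6341028213500977, 0.2657199203968048) (0.05482105910778046, 0.020502567291259766) 81.0
top1 blue bar top axis 0.2 stop top [ 0.4472 -0.2575  0.1693] 16
top1 red bar top axis 174.1 stop top [0.4625 0.1807 0.1692] 20
head 786 [[0.52, 0.156, 0.161], [0.527, 0.172, 0.201], [0.534, 0.187, 0.203]]
tips 590 [[0.521, 0.161, 0.2], [0.527, 0.171, 0.202], [0.534, 0.182, 0.203]]
stop [0.4622 0.1806 0.1691] 214
```

Blue plate lies at 90.0° and the bar at 180.1°, so blue is fully out. Red plate is at 82.9° and its bar at about 172.7°. The wrist puts the jaw tips at (0.527, 0.171), z 0.202, which agrees with the fixed cameras. Going to grasp.

Request:
play_rows:
  commands:
    - [[0.004,0.04,0],[0,0,-0.06]]
    - [[0.007,0.07,0],[0,0,-0.124]]
    - [[0.007,0.078,0],[0,0,-0.124]]
    - [[0.007,0.078,-0.02],[0,0,-0.124]]
    - [[0.007,0.078,-0.04],[0,0,-0.124]]
    - [[0.007,0.078,-0.04],[0,0,-0.124]]
    - [[0.007,0.078,-0.04],[0,0,-0.124]]

```text
time_s: 7.45
position: [0.5279, 0.1703, 0.2381]
tcp_rot: [[0.992, 0.001, 0.128], [-0.128, -0.0, 0.992], [0.001, -1.0, -0.0]]
force: [0.3, 0.3, 1.3]
opening: 0.577
```

```bash
python3 - <<'E'
from rig import *
from h import *
s=read_state();print(s['position'],s['time_s'],s['opening'],s['tcp_rot'].round(3).tolist() if hasattr(s['tcp_rot'],'round') else s['tcp_rot'])
w=capture("wrist")
cv2.imwrite("pics/w2.png",w['frame'][...,::-1])
E
```

```text
[0.52794436 0.17029925 0.23811899] 7.45 0.5766737480244446 [[0.992, 0.001, 0.128], [-0.128, -0.0, 0.992], [0.001, -1.0, -0.0]]
```

View pics/w2.png

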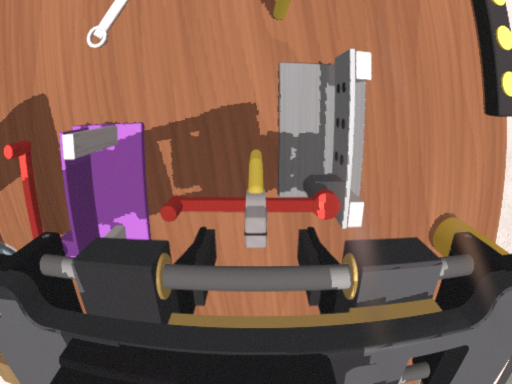

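The head at (256,220) lies centred between the fingers and square to them. Descend and close.

Request:
play_rows:
  commands:
    - [[0,0.001,-0.02],[0,0,0]]
    - [[0,0.001,-0.035],[0,0,0]]
    - [[0,0.001,-0.047],[0,0,0]]
    - [[0,0.001,-0.047],[0,0,0]]
    - [[0,0.001,-0.047],[0,0,0]]

```text
time_s: 8.12
position: [0.5278, 0.1723, 0.1908]
tcp_rot: [[0.992, 0.001, 0.128], [-0.128, 0.0, 0.992], [0.001, -1.0, 0.0]]
force: [-0.6, 0.1, 1.2]
opening: 0.573
```

Request:
play_rows:
  commands:
    - [[0,0,0],[0,0,0]]
    - [[0,0,0],[0,0,0]]
    - [[0,0,0],[0,0,0]]
    - [[0,0,0],[0,0,0]]
    - [[0,0,0],[0,0,0]]
    - [[0,0,0],[0,0,0]]
  gripper: 0.0

```text
time_s: 8.88
position: [0.5275, 0.1722, 0.1906]
tcp_rot: [[0.992, 0.0, 0.128], [-0.128, 0.0, 0.992], [0.0, -1.0, 0.0]]
force: [0.6, 0.4, 0.5]
opening: 0.154
```

Opening is 13.4 mm, which matches the 14 mm jaws. Lift well clear, then carry over.

Request:
play_rows:
  commands:
    - [[0,0,0.01],[0,0,0]]
    - [[0,0,0.03],[0,0,0]]
    - [[0,0,0.055],[0,0,0]]
    - [[0,0,0.08],[0,0,0]]
    - [[0,0,0.105],[0,0,0]]
    - [[0,0,0.13],[0,0,0]]
    - [[0,0,0.145],[0,0,0]]
    - [[0,0,0.15],[0,0,0]]
    - [[0,0,0.15],[0,0,0]]

```text
time_s: 10.0
position: [0.5271, 0.1722, 0.3401]
tcp_rot: [[0.992, -0.001, 0.128], [-0.128, -0.0, 0.992], [-0.001, -1.0, -0.0]]
force: [-0.6, -0.1, -3.4]
opening: 0.155
```

Request:
play_rows:
  commands:
    - [[0,-0.02,0],[0,0,0]]
    - [[0,-0.06,0],[0,0,0.03]]
    - [[-0.005,-0.1,0],[0,0,0.06]]
    - [[-0.01,-0.14,0],[0,0,0.09]]
    - [[-0.015,-0.18,0],[0,0,0.124]]
    - [[-0.016,-0.22,0],[0,0,0.124]]
    - [[-0.016,-0.26,0],[0,0,0.124]]
    - [[-0.016,-0.29,0],[0,0,0.124]]
    - [[-0.016,-0.31,0],[0,0,0.124]]
    - [[-0.016,-0.32,0],[0,0,0.124]]

```text
time_s: 11.25
position: [0.511, -0.149, 0.34]
tcp_rot: [[1.0, -0.001, 0.005], [-0.005, 0.001, 1.0], [-0.001, -1.0, 0.001]]
force: [1.1, 0.0, -3.0]
opening: 0.157
```

```bash
python3 - <<'E'
from rig import *
from h import *
s=read_state();print(s['position'],s['time_s'],s['opening'],s['force'])
c=capture("scene");np.savez("pics/scene2.npz",**c);cv2.imwrite("pics/scene2.png",cv2.resize(c['frame'][...,::-1],(800,600)))
t=capture("top");np.savez("pics/top2.npz",**t)
P=cloud(c);X,Y,Z=P[...,0],P[...,1],P[...,2];p=s['position']
q=P[mask(c,'yellow')&(abs(X-p[0])<.07)&(abs(Y-p[1])<.07)&(Z>.12)]
print(len(q),np.percentile(q,[3,50,97],axis=0).round(3).tolist())
for side in(-1,1):
    for zl in((.18,.2),(.25,.27)):
        k=q[(np.sign(q[:,1]-p[1])==side)&(q[:,2]>zl[0])&(q[:,2]<zl[1])]
        if len(k):print(side,zl,np.median(k,0).round(3),len(k))
E
```

```text
[ 0.51100421 -0.148987    0.33999789] 11.25 0.15662466811867667 [ 1.09548000e+00  1.07625737e-03 -3.00898792e+00]
559 [[0.513, -0.179, 0.207], [0.516, -0.164, 0.262], [0.518, -0.116, 0.305]]
-1 (0.25, 0.27) [ 0.516 -0.176  0.26 ] 56
1 (0.25, 0.27) [ 0.516 -0.12   0.26 ] 54
```

View pics/scene2.png

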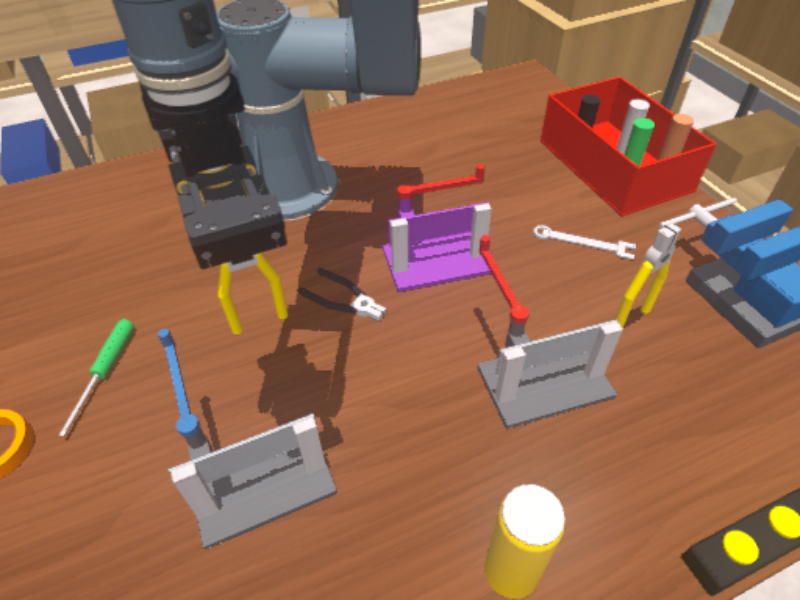

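The pliers hang straight from the gripper: handles centred at y = -0.148, bottoms at 0.20. The blue bar is out and empty at (165..187, 335..425). Move over it and lower.

Request:
play_rows:
  commands:
    - [[0,-0.03,0],[0,0,0.005]]
    - [[0,-0.07,0],[0,0,0.005]]
    - [[0,-0.1,0],[0,0,0.005]]
    - [[0.001,-0.109,0],[0,0,0.005]]
    - [[0.001,-0.11,0],[0,0,0.005]]
    - [[0.001,-0.11,0],[0,0,0.005]]
    - [[0.001,-0.11,-0.005],[0,0,0.005]]
    - [[0.001,-0.11,-0.015],[0,0,0.005]]
    - [[0.001,-0.11,-0.03],[0,0,0.005]]
    - [[0.001,-0.11,-0.03],[0,0,0.005]]

```text
time_s: 12.6
position: [0.5114, -0.2569, 0.3083]
tcp_rot: [[1.0, -0.004, -0.001], [0.001, 0.003, 1.0], [-0.004, -1.0, 0.003]]
force: [-0.1, 0.7, -3.4]
opening: 0.155
```

Request:
play_rows:
  commands:
    - [[0,0,-0.015],[0,0,0]]
    - [[0,0,-0.03],[0,0,0]]
    - [[0,0,-0.045],[0,0,0]]
    - [[0,0,-0.06],[0,0,0]]
    - [[0,0,-0.075],[0,0,0]]
    - [[0,0,-0.09],[0,0,0]]
    - [[0,0,-0.1],[0,0,0]]
    - [[0,0,-0.105],[0,0,0]]
    - [[0,0,-0.105],[0,0,0]]

```text
time_s: 13.72
position: [0.5125, -0.2578, 0.2053]
tcp_rot: [[1.0, -0.0, -0.001], [0.001, 0.0, 1.0], [-0.0, -1.0, 0.0]]
force: [0.4, -0.8, -2.4]
opening: 0.158
```

```bash
python3 - <<'E'
from rig import *
from h import *
s=read_state();print(s['position'],s['time_s'],s['opening'],s['force'])
c=capture("scene");np.savez("pics/scene3.npz",**c);cv2.imwrite("pics/scene3.png",cv2.resize(c['frame'][180:330,60:260][...,::-1],(800,600)))
E
```

```text
[ 0.51247261 -0.25778434  0.20531189] 13.725 0.15823129950821338 [ 0.41621291 -0.80867992 -2.43926063]
```

View pics/scene3.png

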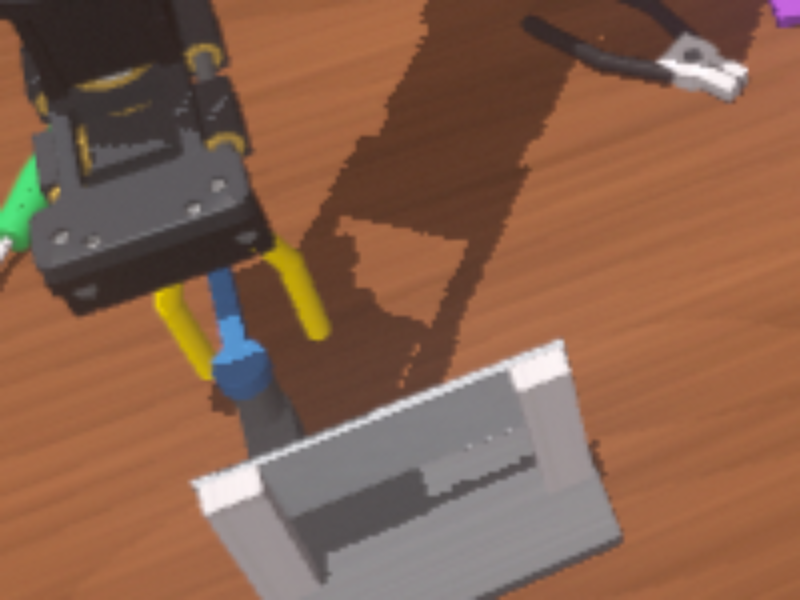

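The handles at (185,330) and (300,290) straddle the blue bar. Lower the last 15 mm gently.

Request:
play_rows:
  commands:
    - [[0,0,-0.006],[0,0,0]]
    - [[0,0,-0.01],[0,0,0]]
    - [[0,0,-0.013],[0,0,0]]
    - [[0,0,-0.014],[0,0,0]]
    - [[0,0,-0.014],[0,0,0]]

```text
time_s: 14.4
position: [0.5125, -0.2578, 0.1915]
tcp_rot: [[1.0, -0.0, -0.001], [0.001, 0.0, 1.0], [-0.0, -1.0, 0.0]]
force: [-0.1, 0.8, -3.4]
opening: 0.159
```

Request:
play_rows:
  commands:
    - [[0,0,-0.001],[0,0,0]]
    - [[0,0,-0.002],[0,0,0]]
    - [[0,0,-0.002],[0,0,0]]
    - [[0,0,-0.002],[0,0,0]]

```text
time_s: 14.9
position: [0.5127, -0.2579, 0.1905]
tcp_rot: [[1.0, 0.001, -0.001], [0.001, -0.001, 1.0], [0.001, -1.0, -0.001]]
force: [-1.8, 1.6, 5.8]
opening: 0.16
```

Contact felt (+5.8 N up against -3 N hanging). Release, and stay to let it settle.

Request:
play_rows:
  commands:
    - [[0,0,0.001],[0,0,0]]
    - [[0,0,0.001],[0,0,0]]
    - [[0,0,0.001],[0,0,0]]
    - [[0,0,0.001],[0,0,0]]
    - [[0,0,0.001],[0,0,0]]
  gripper: 0.05

```text
time_s: 15.52
position: [0.5125, -0.2578, 0.1904]
tcp_rot: [[1.0, -0.0, -0.001], [0.001, 0.0, 1.0], [-0.0, -1.0, 0.0]]
force: [-0.3, -0.9, 0.9]
opening: 0.56
```

Request:
play_rows:
  commands:
    - [[0,0,0.01],[0,0,0]]
    - [[0,0,0.03],[0,0,0]]
    - [[0,0,0.06],[0,0,0]]
    - [[0,0,0.09],[0,0,0]]
    - [[0,0,0.09],[0,0,0]]
    - [[0,0.05,0.09],[0,0,0]]
    - [[0,0.1,0.09],[0,0,0]]
    - [[-0.01,0.15,0.09],[0,0,0]]
    - [[-0.02,0.2,0.09],[0,0,0]]
    - [[-0.02,0.2,0.09],[0,0,0]]

```text
time_s: 16.77
position: [0.4902, -0.0543, 0.2796]
tcp_rot: [[1.0, -0.004, -0.006], [0.006, 0.002, 1.0], [-0.004, -1.0, 0.002]]
force: [0.1, -0.6, -1.0]
opening: 0.575
```

```bash
python3 - <<'E'
from rig import *
from h import *
s=read_state();print(s['position'],s['time_s'],s['opening'],s['force'])
c=capture("scene");np.savez("pics/scene4.npz",**c);cv2.imwrite("pics/scene4.png",cv2.resize(c['frame'][150:330,60:300][...,::-1],(800,600)))
t=capture("top");np.savez("pics/top4.npz",**t)
for n,c in(("scene",c),("top",t)):
    P=cloud(c);X,Y,Z=P[...,0],P[...,1],P[...,2]
    q=P[(abs(X-.512)<.04)&(abs(Y+.258)<.04)&(Z>.16)&(Z<.23)];print(n,'head',len(q),np.percentile(q,[3,50,97],axis=0).round(3).tolist())
    q=P[mask(c,'yellow')&(abs(X-.512)<.05)&(abs(Y+.258)<.06)];print('yellow',len(q),np.percentile(q,[3,50,97],axis=0).round(3).tolist())
    for col,bx,by in(('blue',(.42,.62),(-.3,-.1)),('red',(.42,.62),(.13,.3))):
        q=P[mask(c,col)&(X>bx[0])&(X<bx[1])&(Y>by[0])&(Y<by[1])&(Z>.163)&(Z<.175)];print(col,'stop',q.mean(0).round(4),len(q))
E
```

```text
[ 0.49020193 -0.05430629  0.27956854] 16.775 0.5747342704160985 [ 0.07977756 -0.58726702 -1.00045556]
scene head 348 [[0.507, -0.27, 0.162], [0.519, -0.255, 0.183], [0.521, -0.242, 0.202]]
yellow 373 [[0.513, -0.288, 0.059], [0.518, -0.239, 0.118], [0.519, -0.225, 0.158]]
blue stop [ 0.4484 -0.2581  0.1693] 25
red stop [0.4636 0.1817 0.1682] 28
top head 93 [[0.506, -0.268, 0.164], [0.512, -0.251, 0.199], [0.52, -0.241, 0.205]]
yellow 15 [[0.507, -0.243, 0.153], [0.511, -0.24, 0.16], [0.516, -0.236, 0.17]]
blue stop [ 0.4475 -0.2568  0.171 ] 14
red stop [0.4625 0.1807 0.1697] 20
```

View pics/scene4.png

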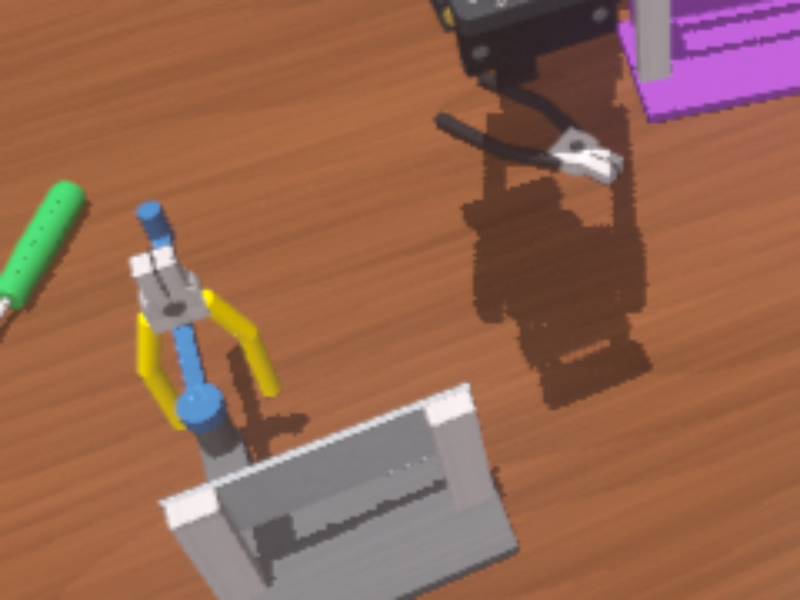

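The pliers sit astride the blue bar, jaws up, with tips at z 0.202-0.205. The blue stop is still at (0.448,-0.257). Next I fold the red hook, approaching its -y side with closed fingers.

Request:
play_rows:
  commands:
    - [[-0.002,0.04,0],[0,0,0]]
    - [[-0.005,0.09,0],[0,0,0]]
    - [[-0.009,0.14,0],[0,0,0]]
    - [[-0.009,0.18,0],[0,0,0]]
    - [[-0.009,0.197,0],[0,0,0]]
    - [[-0.009,0.197,0],[0,0,0]]
    - [[-0.009,0.197,-0.04],[0,0,0]]
    - [[-0.009,0.197,-0.08],[0,0,0]]
    - [[-0.009,0.197,-0.11],[0,0,0]]
    - [[-0.009,0.197,-0.123],[0,0,0]]
  gripper: 0.0

```text
time_s: 18.12
position: [0.4831, 0.1374, 0.1559]
tcp_rot: [[1.0, -0.003, 0.001], [-0.001, -0.001, 1.0], [-0.003, -1.0, -0.001]]
force: [0.7, 0.2, 0.1]
opening: 0.002
```

Request:
play_rows:
  commands:
    - [[0,0,0],[0,0,0]]
    - [[0,0,0],[0,0,0]]

```text
time_s: 18.38
position: [0.4846, 0.1388, 0.1585]
tcp_rot: [[1.0, 0.002, -0.0], [0.0, -0.0, 1.0], [0.002, -1.0, -0.0]]
force: [0.5, -0.2, 0.7]
opening: 0.007
```

Request:
play_rows:
  commands:
    - [[0.002,0.024,0],[0,0,0]]
    - [[0.004,0.049,0],[0,0,0]]
    - [[0.008,0.061,0],[0,0,0]]
    - [[0.012,0.072,0],[0,0,0]]
    - [[0.018,0.083,0],[0,0,0]]
    - [[0.025,0.093,0],[0,0,0]]
    - [[0.035,0.102,0],[0,0,0]]
    - [[0.045,0.11,0],[0,0,0]]
    - [[0.056,0.117,0],[0,0,0]]
    - [[0.068,0.122,0],[0,0,0]]

```text
time_s: 19.62
position: [0.552, 0.2617, 0.1574]
tcp_rot: [[1.0, -0.001, -0.001], [0.001, -0.0, 1.0], [-0.001, -1.0, -0.0]]
force: [-1.6, -0.7, 1.3]
opening: 0.005
```

Request:
play_rows:
  commands:
    - [[0.008,0.001,0],[0,0,0]]
    - [[0.014,0.003,0],[0,0,0]]
    - [[0.019,0.003,0],[0,0,0]]
    - [[0.022,0.003,0],[0,0,0]]
    - [[0.022,0.003,0],[0,0,0]]

```text
time_s: 20.25
position: [0.5738, 0.2642, 0.1576]
tcp_rot: [[1.0, 0.001, -0.001], [0.001, 0.0, 1.0], [0.001, -1.0, 0.0]]
force: [-0.1, 0.6, 0.3]
opening: 0.004
```

```bash
cat > red.py <<'E'
from rig import *
from h import *
s=read_state();print(s['position'],s['time_s'],s['force'])
for n in("scene","top"):
    c=capture(n);np.savez(f"pics/{n}_l.npz",**c);P=cloud(c);X,Y,Z=P[...,0],P[...,1],P[...,2]
    b=mask(c,'red')&(X>.42)&(X<.66)&(Y>.13)&(Y<.32)
    q=P[b&(Z>.163)&(Z<.175)];print(n,'stop',q.mean(0).round(4),len(q))
    if len(q): d=q.mean(0)[:2]-[.587,.1655];print(' angle from plate',(np.degrees(np.arctan2(d[1],d[0]))-82.9).round(1),'r',np.hypot(*d).round(3))
    q=P[b&(Z>.146)&(Z<.154)][:,:2].astype(np.float32)
    if len(q)>10:
        a=cv2.fitLine(q,cv2.DIST_HUBER,0,.01,.01).ravel();print(' bar axis',np.degrees(np.arctan2(a[1],a[0])).round(1)%180,len(q))
E
python3 red.py
```

```text
[0.57382398 0.2641762  0.15760196] 20.25 [-0.09299899  0.60979408  0.33580473]
scene stop [0.5887 0.2874 0.1683] 22
 angle from plate 6.3 r 0.122
 bar axis 87.9 320
top stop [nan nan nan] 0
 bar axis 88.0 119red.py:7: RuntimeWarning: Mean of empty slice.
  q=P[b&(Z>.163)&(Z<.175)];print(n,'stop',q.mean(0).round(4),len(q))
  ret = um.true_divide(
```

The bar stands about 5.5° short of the plate direction. Push on another ~10 mm in small steps.

Request:
play_rows:
  commands:
    - [[0.003,0,0],[0,0,0]]
    - [[0.005,0,0],[0,0,0]]
    - [[0.007,0,0],[0,0,0]]
    - [[0.009,0,0],[0,0,0]]
    - [[0.009,0,0],[0,0,0]]
    - [[0.009,0,0],[0,0,0]]

```text
time_s: 21.1
position: [0.5823, 0.2641, 0.1575]
tcp_rot: [[1.0, -0.0, -0.001], [0.001, -0.0, 1.0], [-0.0, -1.0, -0.0]]
force: [-1.8, -0.4, 1.1]
opening: 0.002
```

Request:
play_rows:
  commands:
    - [[0.001,0,0],[0,0,0]]
    - [[0.002,0,0],[0,0,0]]
    - [[0.002,0,0],[0,0,0]]

```text
time_s: 21.48
position: [0.5826, 0.2641, 0.1574]
tcp_rot: [[1.0, -0.004, -0.001], [0.001, -0.001, 1.0], [-0.004, -1.0, -0.001]]
force: [-5.7, -1.9, 3.6]
opening: 0.005
```

```bash
python3 red.py 2>/dev/null
```

```text
[0.58257217 0.26408009 0.15738972] 21.475 [-5.7274178  -1.86668392  3.59562904]
scene stop [0.6007 0.2865 0.1689] 19
 angle from plate 0.6 r 0.122
 bar axis 83.5 329
top stop [nan nan nan] 0
 bar axis 82.6 111
```

Force rose to 5.7 N without further motion and the bar axis matches the plate (82.6-83.5° against 82.9°), so it is folded. Retreat and check everything.

Request:
play_rows:
  commands:
    - [[-0.015,0,0],[0,0,0]]
    - [[-0.03,0,0],[0,0,0]]
    - [[-0.04,-0.01,0.03],[0,0,0]]
    - [[-0.05,-0.02,0.08],[0,0,0]]
    - [[-0.08,-0.05,0.13],[0,0,0]]
    - [[-0.12,-0.09,0.14],[0,0,0]]
    - [[-0.15,-0.13,0.14],[0,0,0]]
    - [[-0.15,-0.16,0.14],[0,0,0]]
    - [[-0.15,-0.16,0.14],[0,0,0]]

```text
time_s: 22.7
position: [0.434, 0.1031, 0.2979]
tcp_rot: [[1.0, 0.002, 0.002], [-0.002, -0.0, 1.0], [0.002, -1.0, -0.0]]
force: [0.2, 0.9, 0.2]
opening: -0.001
```

```bash
python3 red.py 2>/dev/null; python3 - <<'E'
from h import *
c=load("scene_l");cv2.imwrite("pics/final.png",cv2.resize(c['frame'][...,::-1],(800,600)))
for n in("scene_l","top_l"):
    c=load(n);P=cloud(c);X,Y,Z=P[...,0],P[...,1],P[...,2]
    q=P[(abs(X-.512)<.04)&(abs(Y+.258)<.04)&(Z>.195)&(Z<.23)];print(n,'tips',len(q),np.median(q,0).round(3))
    q=P[mask(c,'blue')&(X>.42)&(X<.62)&(Y>-.3)&(Y<-.1)&(Z>.146)&(Z<.154)][:,:2].astype(np.float32)
    a=cv2.fitLine(q,cv2.DIST_HUBER,0,.01,.01).ravel();print('blue axis',np.degrees(np.arctan2(a[1],a[0])).round(1),len(q))
E
```

```text
[0.43400342 0.10311035 0.29794502] 22.7 [0.19983993 0.91007523 0.18100091]
scene stop [0.6019 0.2882 0.1684] 41
 angle from plate 0.2 r 0.124
 bar axis 82.0 340
top stop [0.6021 0.2879 0.1695] 22
 angle from plate 0.1 r 0.123
 bar axis 82.7 170
scene_l tips 109 [ 0.516 -0.256  0.201]
blue axis 0.5 224
top_l tips 49 [ 0.512 -0.256  0.202]
blue axis 0.2 136
```

View pics/final.png

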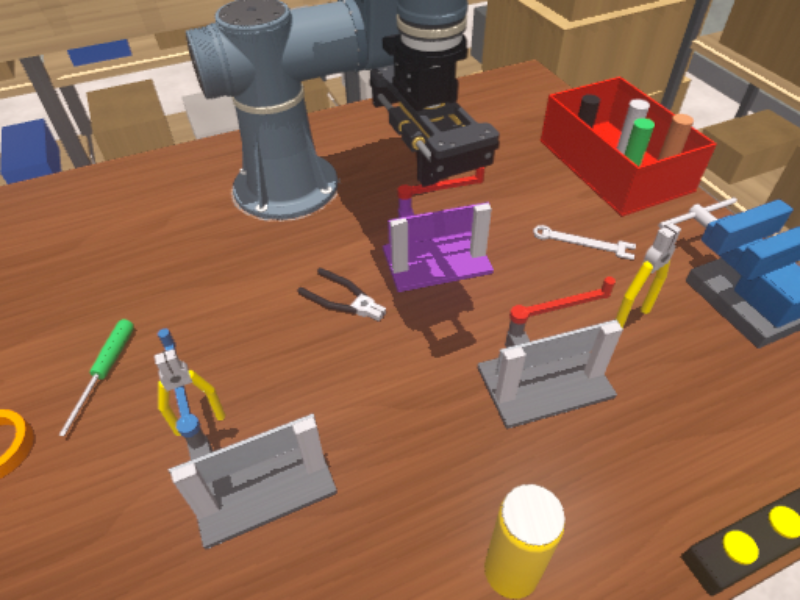

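The pliers hang on the blue bar at (185,375), the red bar is folded along its rack at (565,300), and the purple look-alike is untouched. The arm is clear of everything. Handing in.

```bash
python3 -c "
from rig import *
print(hand_in())"
```

```text
the job is handed in; nothing more can be done
None
```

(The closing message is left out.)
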